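# Make up two woodturning kits

### The job

Make up the two kits for the turning class: in the long narrow tray goes the long square blank, lying along the large compartment, with the narrow brass ferrule standing upright in the small compartment; in the short wide tray goes the round wooden disc, flat in the large compartment, with the wide brass ring flat in the small compartment. Every part must rest on the floor of its compartment and not on a lip. The short square blank and the domed brass cap are not needed: leave them where they are.

Things in the scene. Friction and masses are not known exactly. Their poses are not given: they have to be found in the camera images.
- long_tray: The long narrow kit tray. Wooden kit tray fixed to the bench, dark floor 4 mm thick, ringed and divided by pale lips 5 mm thick that stand 6 mm above the floor (10 mm above the bench). 62 mm wide (x) and 211 mm long (y). Origin at the middle of its underside, z up, y along its length. Large compartment towards +y, 52 x 144 mm inside (x, y), its centre at y = +28.5 mm; small compartment towards -y, 52 x 52 mm inside, its centre at y = -74.5 mm; both centred at x = 0.
- short_tray: The short wide kit tray. Wooden kit tray fixed to the bench, dark floor 4 mm thick, ringed and divided by pale lips 5 mm thick that stand 6 mm above the floor (10 mm above the bench). 94 mm wide (x) and 161 mm long (y). Origin at the middle of its underside, z up, y along its length. Large compartment towards +y, 84 x 84 mm inside, its centre at y = +33.5 mm; small compartment towards -y, 84 x 62 mm inside (x, y), its centre at y = -44.5 mm; both centred at x = 0.
- long_blank: Long turning blank: plain square bar of light wood, 28 x 28 mm in section and 120 mm long, loose, lying on the bench. Origin at its middle (14 mm above what it lies on), y along its length.
- short_blank: Short turning blank: the same square bar of light wood but only 60 mm long (28 x 28 mm section), loose, lying on the bench; not needed. Origin at its middle, y along its length.
- disc_blank: Round blank: solid disc of light wood, 56 mm in diameter and 34 mm high, loose, lying flat on the bench. Origin at its middle (17 mm above what it lies on), z along its axis.
- ferrule: Ferrule: the narrow tall brass tube, 24 mm outside and 18 mm inside diameter, 34 mm high, loose, standing on end on the bench. Origin at its middle (17 mm above what it stands on), z along its axis.
- ring: Ring: the wide low brass ring, 44 mm outside and 28 mm inside diameter, 24 mm high, loose, lying flat on the bench. Origin at its middle (12 mm above what it lies on), z along its axis.
- cap: Domed brass end cap, closed on top, 32 mm in diameter and 28 mm high, loose, standing on the bench dome up; not needed. Origin at its middle, z along its axis.
Things that resemble listed ones, but are neither listed nor needed, are in the scene too. What is shaped like the ferrule but black or red is not meant.

How it is judged:
By the outcome, as a careful person would: the job done as asked, in the order asked, and still so for the second after the job is handed in, with the robot touching nothing.
It also fails if it takes over 102 s, if anything falls off the work surface, if the arm or the gripper's body presses on something with over 40 N, if the wrist force passes 120 N, or if a joint passes its speed limit or range.

### The arm

A 6-joint arm with a two-finger parallel gripper is mounted at the origin on the work surface. World frame = base frame: x ahead of the robot, y to its left, z up, the work surface at z = 0. Lengths are in m, angles in rad, forces in N, time in s.
With the tool pointing down it reaches from about 0.275 to 0.775 m from the base axis. Payload 14.6 kg.
Tool frame: the origin (TCP) lies midway between the tips of the shut fingers; the grasp point (between the pads) lies 19 mm behind it; z points along the fingers, y is the direction in which the jaws open and shut (so a half turn about z gives the same grasp; the last joint's range is limited). The gripper opens to 85 mm and grips with 20 to 120 N. Pads are 22 mm wide; open, the fingers measure 114 mm over their backs; the gripper's body (76 mm by 85 mm) begins 54 mm behind the grasp point. The pads swing forward as they close: fully open they stand 13 mm farther back than shut.
Start: joints at [1.184, 0.263, -0.048, 1.259, 0, 1.415], TCP at [0.121, 0.511, 0.231] pointing down, gripper open.
Joint ranges: [-2.65, 2.65], [-0.89, 1.7], [-1.18, 1.37], [-2.13, 2.11], [-1.35, 1.29], [-3.14, 3.14]. Speed limits (rad/s): [1.89, 1.89, 2.57, 2.79, 3.14, 3.14].

### API

Orientations are given as a rotation vector (axis times angle).
In Python, from station import readout, optics, arm gives the robot as it stands.
- The arm moves only by the shell command python3 -m handwheel 'ROWS'. ROWS is JSON, one flat list of numbers, 7 for each row, row after row: the shift along the tool's x, y, z in mm, then the turn, a rotation vector about the tool's x, y, z in degrees, then the finger opening in mm, from 0 to 85.4. A call has 1 to 12 rows; each row is the pose to reach, as a shift and turn from the pose commanded when the call began, along the tool's axes at that moment; what a row does not reach only later rows make up. A row lasts 1/12 s, in which the tool goes at most 41.7 mm and 7.16 degrees, less where a joint would pass 70% of its speed; a pose out of reach is approached as far as the arm can. A call with a gripper value outside its range is refused whole. The fingers move at their own pace and stop on an object; the grip force is fixed at half the most. Time passes only in rows, so rows that repeat a pose let the fingers close. It gives the time, the measured TCP pose, the force and the opening at its end, in the units of the state.
- readout.read_state(): the state, without advancing time (a new reading comes with each control period).
- optics.camera(name): name is "side" or "top"; returns a dict with "image" (400x640x3 uint8, red, green, blue), "fx", "fy", "cx", "cy" (pixels), "extrinsics" (4x4, takes a point from world to camera coordinates). Camera axes: x right, y up, looking along -z (the intrinsics and any distortion apply to the point x, -y, -z); pixel columns grow to the right and rows downward; lengths in m; the calibration is good to about 2 mm. A picture is of the moment at which its call begins. There is no depth.
- arm.finish_job(): hands the job in, once; it reports no verdict.
The state is a dict: "clock": time; "joints": joint angles; "dq": joint speeds; "tau": joint torques, N m; "ee_pos": TCP position; "tool_rot": TCP orientation; "force": force on the tool from outside, world axes, zero at the start; "moment": the same for the moment, N m; "grip_width": finger opening in m.
Only numpy, scipy, OpenCV 4.12 (cv2) and the standard library are available. Lean on these libraries where they do the work, as an engineer would, in place of code of your own. Each camera call takes 0.05 s, during which the arm holds its last target.

## Working session

There is one attempt and no reset: what is moved stays moved. The work goes in short steps, Python scripts to look and compute and a shell command to move; the robot and the scene stay as the last step left them, time stands still between calls to the robot, and variables do not carry over. Pictures are saved under pics/ and viewed, and the job is handed in when it is done.

```bash
ls; mkdir -p pics; python3 - <<'E'
from station import readout, optics
import cv2
print(readout.read_state())
for n in("top","side"):
    c=optics.camera(n); print(n,{k:v for k,v in c.items() if k!="image"})
    cv2.imwrite(f"pics/{n}0.png",c["image"][:,:,::-1])
E
```

```text
pics
{'clock': 0.0, 'joints': array([ 1.18372014e+00,  2.63538715e-01, -4.89459042e-02,  1.25942662e+00,
        3.97004922e-05,  1.41547849e+00]), 'dq': array([ 8.06386238e-04,  6.14912688e-04, -5.70296236e-04, -2.44103338e-05,
        1.00960362e-03, -3.04006469e-04]), 'tau': array([ 2.75236926e-04, -6.37602854e+01,  3.84566367e+01,  1.35342748e-02,
       -1.09009734e-04,  8.29601049e-06]), 'ee_pos': array([0.12047994, 0.51069322, 0.23081363]), 'tool_rot': array([-3.63191999e-01, -3.12018852e+00,  1.67041128e-03]), 'force': array([-0.05099545, -0.32255433,  0.61142467]), 'moment': array([ 0.01812954, -0.02103118, -0.03163626]), 'grip_width': 0.08549939014769538}
top {'fx': 480.1223917136138, 'fy': 480.1223917136138, 'cx': 315.6131771696104, 'cy': 202.39526700241703, 'extrinsics': array([[-0.01103697, -0.99991093,  0.00750442, -0.01505851],
       [ 0.99819425, -0.01057424,  0.05913049, -0.54729435],
       [-0.05904587,  0.00814349,  0.99822205, -1.31435607],
       [ 0.        ,  0.        ,  0.        ,  1.        ]])}
side {'fx': 374.7986300636444, 'fy': 374.7986300636444, 'cx': 319.1645273927954, 'cy': 202.38096929258833, 'extrinsics': array([[ 0.79626016, -0.60456757,  0.02162896, -0.476744  ],
       [ 0.396512  ,  0.54857039,  0.73610377, -0.25199718],
       [-0.45688947, -0.57755396,  0.67652305, -0.62940954],
       [ 0.        ,  0.        ,  0.        ,  1.        ]])}
```

View pics/top0.png

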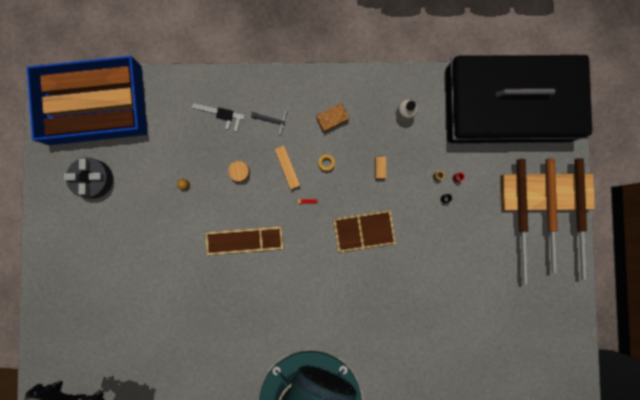

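View pics/side0.png

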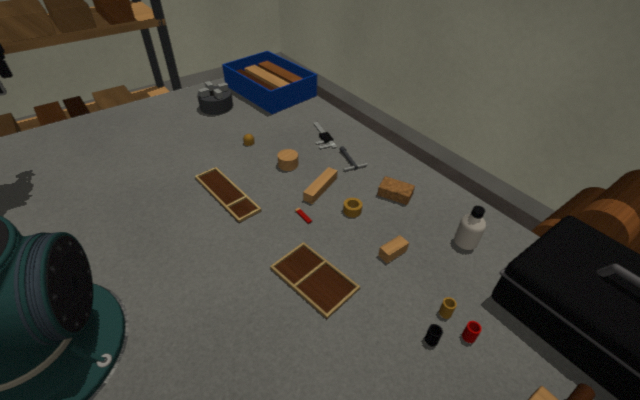

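The top view shows the long blank at (287,167), disc (238,171), ring (327,162), brass ferrule (439,176), long tray (244,241), and short tray (364,230). In both trays the small compartment looks identifiable; next I zoom in.

```bash
cat > h.py <<'E'
import numpy as np, cv2
from station import readout, optics
def grab(n):
    c=optics.camera(n); return c
def ray(c,u,v):
    E=c["extrinsics"];R=E[:3,:3];t=E[:3,3]
    d=np.array([(u-c["cx"])/c["fx"],-(v-c["cy"])/c["fy"],-1.0])
    return -R.T@t, R.T@d
def onplane(c,u,v,z):
    o,d=ray(c,u,v); return o+d*(z-o[2])/d[2]
def proj(c,p):
    q=c["extrinsics"][:3,:3]@np.asarray(p)+c["extrinsics"][:3,3]
    return np.array([c["cx"]+c["fx"]*q[0]/-q[2], c["cy"]-c["fy"]*q[1]/-q[2]])
def crop(c,u0,v0,w,h,s,name):
    im=c["image"][v0:v0+h,u0:u0+w,::-1]
    cv2.imwrite("pics/"+name,cv2.resize(im,None,fx=s,fy=s,interpolation=cv2.INTER_CUBIC))
E
python3 - <<'E'
from h import *
t=grab("top");s=grab("side")
crop(t,170,130,200,150,4,"topA.png"); crop(t,320,130,160,130,5,"topB.png"); crop(s,180,120,200,150,4,"sideA.png");crop(s,260,180,240,180,3,"sideB.png")
E
```

```text
(no output)
```

View pics/topA.png

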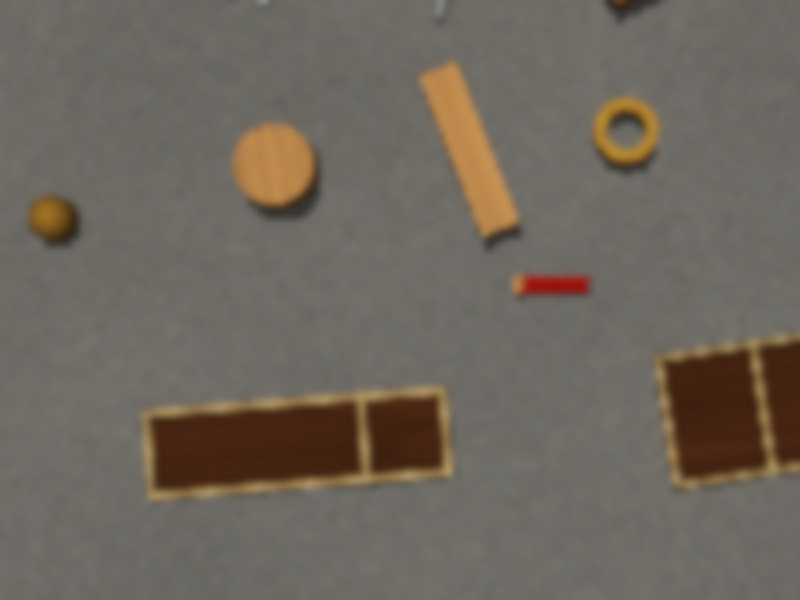

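View pics/topB.png

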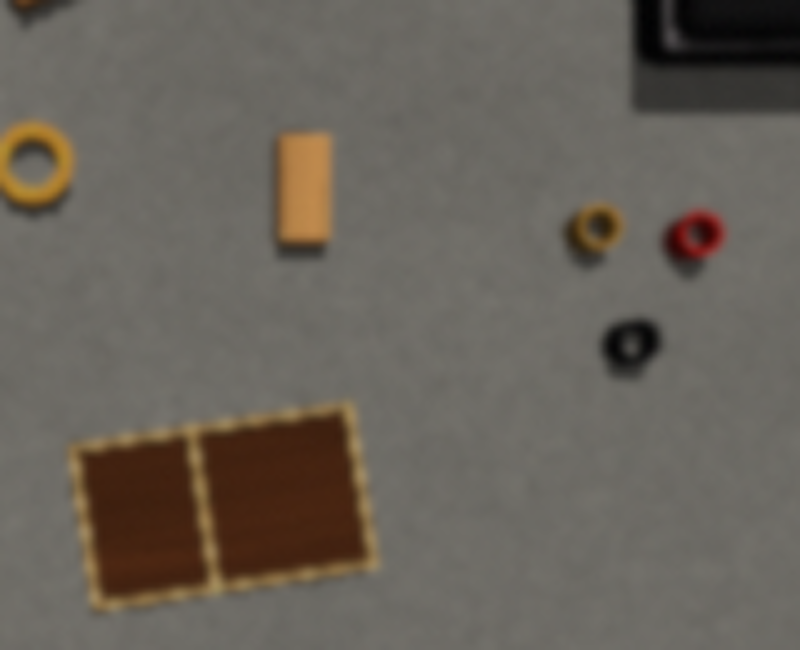

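View pics/sideA.png

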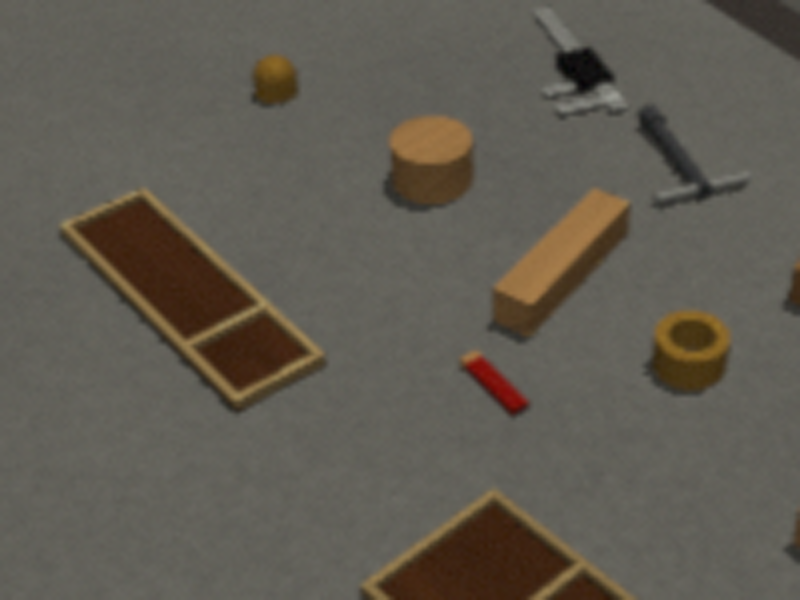

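View pics/sideB.png

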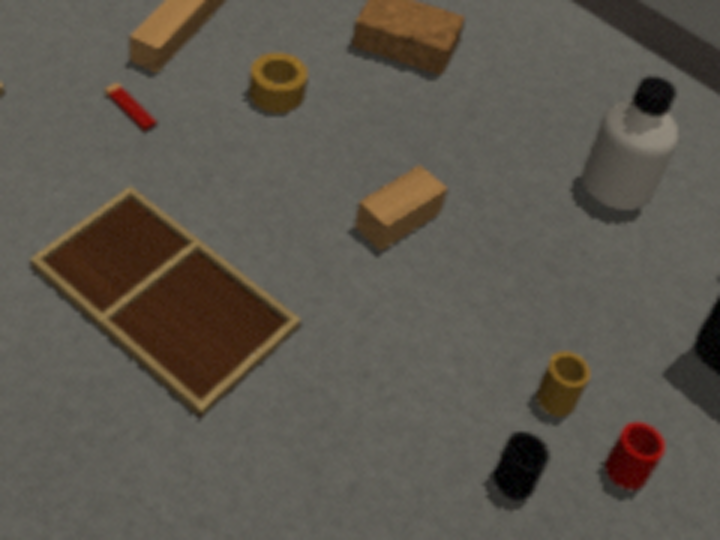

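```bash
cat > meas.py <<'E'
from h import *
Z=dict(long_blank=.014,disc=.017,ring=.012,ferrule=.017,long_tray=.005,short_tray=.005,short_blank=.014,cap=.014,red=.017)
seeds={"top":dict(long_blank=(287,167),disc=(238,171),ring=(327,155),ferrule=(439,171),long_tray=(244,241),short_tray=(364,230),short_blank=(381,167),cap=(183,184)),
"side":dict(long_blank=(320,185),disc=(288,160),ring=(353,213),ferrule=(447,311),long_tray=(227,193),short_tray=(315,278),short_blank=(393,249),cap=(249,140))}
def run():
  out={}
  for n in("top","side"):
    c=grab(n); k=4
    im=cv2.resize(c["image"],None,fx=k,fy=k,interpolation=cv2.INTER_CUBIC).astype(int)
    m=((im[:,:,0]-im[:,:,2])>22).astype(np.uint8)
    cs,_=cv2.findContours(m,cv2.RETR_EXTERNAL,cv2.CHAIN_APPROX_NONE)
    cs=[q for q in cs if cv2.contourArea(q)>300]
    for o,(u,v) in seeds[n].items():
      q=max(cs,key=lambda q:cv2.pointPolygonTest(q,(u*k+.0,v*k+.0),True))
      q=cv2.convexHull(q); M=cv2.moments(q)
      f=lambda x:(np.asarray(x,float)+.5)/k-.5
      cu=f([M["m10"]/M["m00"],M["m01"]/M["m00"]])
      p=onplane(c,*cu,Z[o])
      box=np.array([onplane(c,*f(b),Z[o])[:2] for b in cv2.boxPoints(cv2.minAreaRect(q))])
      e=[box[1]-box[0],box[2]-box[1]]; e.sort(key=np.linalg.norm)
      print(n,o,cu.round(1),"xy mm",(p[:2]*1e3).round(1),"sizes",[round(np.linalg.norm(x)*1e3,1) for x in e],"long-axis deg",round(np.degrees(np.arctan2(e[1][1],e[1][0]))%180,1), "dbl area mm2",round(M["m00"]/k/k))
if __name__=="__main__": run()
E
python3 meas.py
```

```text
top long_blank [286.9 166.8] xy mm [647.5  58. ] sizes [np.float64(34.6), np.float64(128.2)] long-axis deg 21.1 dbl area mm2 555
top disc [238.  170.7] xy mm [637.4 193.5] sizes [np.float64(61.8), np.float64(62.2)] long-axis deg 179.8 dbl area mm2 396
top ring [326.1 162.1] xy mm [659.9 -51.6] sizes [np.float64(51.0), np.float64(51.2)] long-axis deg 134.6 dbl area mm2 265
top ferrule [439.1 175. ] xy mm [ 619.9 -365.7] sizes [np.float64(30.9), np.float64(32.6)] long-axis deg 79.0 dbl area mm2 102
top long_tray [243.9 240.3] xy mm [444.4 179.4] sizes [np.float64(67.9), np.float64(217.9)] long-axis deg 93.9 dbl area mm2 1902
top short_tray [364.1 230.8] xy mm [ 467.1 -155.5] sizes [np.float64(99.3), np.float64(167.3)] long-axis deg 98.2 dbl area mm2 2115
top short_blank [380.5 167.1] xy mm [ 644.  -203.2] sizes [np.float64(34.3), np.float64(66.0)] long-axis deg 178.9 dbl area mm2 282
top cap [182.4 183.9] xy mm [602.6 348.3] sizes [np.float64(33.5), np.float64(35.4)] long-axis deg 89.4 dbl area mm2 121
side long_blank [319.6 184.8] xy mm [642.9  56.7] sizes [np.float64(56.0), np.float6
[... 237 characters left out ...]
, np.float64(72.5)] long-axis deg 47.9 dbl area mm2 342
side ferrule [447.4 307. ] xy mm [ 619.6 -363.2] sizes [np.float64(27.5), np.float64(51.6)] long-axis deg 25.1 dbl area mm2 292
side long_tray [228.  193.7] xy mm [444.6 170.3] sizes [np.float64(87.8), np.float64(255.8)] long-axis deg 91.9 dbl area mm2 1603
side short_tray [315.  278.7] xy mm [ 466.  -160.9] sizes [np.float64(115.9), np.float64(190.3)] long-axis deg 93.8 dbl area mm2 3404
side short_blank [393.1 248.3] xy mm [ 642.4 -201.9] sizes [np.float64(47.3), np.float64(86.0)] long-axis deg 0.8 dbl area mm2 530
side cap [248.3 139.3] xy mm [599.2 342.6] sizes [np.float64(33.3), np.float64(66.3)] long-axis deg 60.1 dbl area mm2 119
```

```bash
cat >> h.py <<'E'
from scipy.spatial.transform import Rotation as Ro
def plan(xyz_mm,jaw_deg,c=None):
    "shift mm / turn deg in tool axes from present pose to TCP at xyz, straight down, jaws along jaw_deg (mod 180)"
    s=readout.read_state(); R=Ro.from_rotvec(s["tool_rot"]); 
    best=None
    for a in (jaw_deg,jaw_deg+180):
        y=np.array([np.cos(np.radians(a)),np.sin(np.radians(a)),0]); z=np.array([0,0,-1.]); x=np.cross(y,z)
        T=Ro.from_matrix(np.c_[x,y,z]); r=(R.inv()*T).as_rotvec(degrees=True)
        print("shift",(R.inv().apply(np.array(xyz_mm)-s["ee_pos"]*1e3)).round(1),"turn",r.round(1))
    print("q",s["joints"].round(2),"ee",(s["ee_pos"]*1e3).round(1),"jaw now",np.degrees(np.arctan2(*R.as_matrix()[[1,0],1])).round(1),"t",s["clock"])
E
python3 - <<'E'
from h import *
for n,seeds in(("top",[(244,241),(364,230)]),("side",[(227,193),(315,278)])):
    c=grab(n);k=4
    im=cv2.resize(c["image"],None,fx=k,fy=k,interpolation=cv2.INTER_CUBIC).astype(int)
    m=((im[:,:,0]-im[:,:,2])>22).astype(np.uint8)
    cs,_=cv2.findContours(m,cv2.RETR_EXTERNAL,cv2.CHAIN_APPROX_NONE)
    for u,v in seeds:
        q=max(cs,key=lambda q:cv2.pointPolygonTest(q,(u*k+.0,v*k+.0),True))
        q=cv2.approxPolyDP(cv2.convexHull(q),24,True)[:,0]
        P=np.array([onplane(c,*((a+.5)/k-.5),.008)[:2]*1e3 for a in q])
        print(n,len(P),P.round(0).tolist(),"centre",P.mean(0).round(1))
        for i in range(len(P)):
            e=P[i]-P[i-1]; print("   len",np.linalg.norm(e).round(1),"deg",(np.degrees(np.arctan2(e[1],e[0]))%180).round(1))
plan([646,57.5,150],111.3)
E
```

```text
top 4 [[480.0, 73.0], [419.0, 74.0], [408.0, 284.0], [470.0, 284.0]] centre [444.3 178.7]
   len 210.3 deg 92.6
   len 60.9 deg 179.6
   len 210.5 deg 92.9
   len 62.1 deg 179.5
top 4 [[524.0, -231.0], [430.0, -240.0], [412.0, -80.0], [503.0, -69.0]] centre [ 467.1 -155. ]
   len 162.7 deg 97.3
   len 94.4 deg 5.6
   len 161.1 deg 96.5
   len 92.2 deg 6.6
side 4 [[406.0, 282.0], [469.0, 285.0], [476.0, 68.0], [418.0, 68.0]] centre [442.2 175.7]
   len 214.4 deg 93.2
   len 63.1 deg 3.3
   len 217.3 deg 91.9
   len 58.1 deg 0.5
side 4 [[502.0, -69.0], [525.0, -228.0], [431.0, -244.0], [408.0, -84.0]] centre [ 466.8 -156.1]
   len 94.9 deg 9.2
   len 160.9 deg 98.4
   len 95.7 deg 9.9
   len 162.0 deg 98.1
shift [-615.5 -320.5   81.2] turn [ -0.   -0.  -34.6]
shift [-615.5 -320.5   81.2] turn [ -0.    0.  145.4]
q [ 1.18  0.26 -0.05  1.26  0.    1.42] ee [120.6 510.9 231.2] jaw now 76.7 t 0.4
```

Tray centres: long (444,178) mm with axis 93.3°, short (467,−155.5) mm with axis 278°. Both fit the given sizes, so I move over the long blank.

```bash
python3 -m handwheel '[-40,-20,5,0,0,-7,70, -80,-40,10,0,0,-14,70, -116,-60,15,0,0,-21,70, -152,-80,20,0,0,-28,70, -188,-100,25,0,0,-34.6,70, -224,-118,30,0,0,-34.6,70, -260,-136,35,0,0,-34.6,70, -296,-154,40,0,0,-34.6,70, -332,-173,45,0,0,-34.6,70, -368,-192,50,0,0,-34.6,70, -404,-210,55,0,0,-34.6,70, -440,-229,60,0,0,-34.6,70]'; python3 -c "
from h import *
plan([646,57.5,100],111.3)"
```

```text
clock: 1.4
ee_pos: [0.479, 0.2012, 0.1742]
tool_rot: [-0.581, 3.087, 0.0]
force: [0.9, 1.1, 0.5]
grip_width: 0.0703
shift [-103.3 -194.6   74.3] turn [0. 0. 0.]
shift [-103.3 -194.6   74.3] turn [  -0.    0. -180.]
q [ 0.24  0.28 -0.18  1.11  0.   -0.13] ee [479.  201.2 174.2] jaw now 111.3 t 1.4
```

```bash
python3 -m handwheel '[-15,-30,12,0,0,0,70, -30,-60,24,0,0,0,70, -45,-90,36,0,0,0,70, -60,-120,48,0,0,0,70, -75,-150,55,0,0,0,70, -80,-165,60,0,0,0,70, -80,-165,60,0,0,0,70, -80,-165,60,0,0,0,70, -80,-165,60,0,0,0,70]'; python3 -c "
from h import *
plan([646,57.5,9],111.3)"
```

```text
clock: 2.15
ee_pos: [0.6116, 0.0791, 0.1146]
tool_rot: [0.582, -3.087, -0.0]
force: [0.2, -0.6, -0.3]
grip_width: 0.0703
shift [-24.2 -32.7 105.6] turn [ 0. -0.  0.]
shift [-24.2 -32.7 105.6] turn [   0.    0. -180.]
q [-0.    0.47 -0.04  1.06  0.   -0.38] ee [611.6  79.1 114.6] jaw now 111.3 t 2.15
```

```bash
python3 -m handwheel '[-12,-16,20,0,0,0,60, -24,-33,45,0,0,0,60, -24,-33,50,0,0,0,60, -24,-33,50,0,0,0,60, -24,-33,50,0,0,0,60]'; python3 - <<'E'
from h import *
plan([646,57.5,9],111.3)
t=grab("top");s=grab("side")
crop(t,230,110,130,110,6,"t1.png");crop(s,250,110,150,110,5,"s1.png")
E
```

```text
clock: 2.57
ee_pos: [0.6458, 0.0574, 0.065]
tool_rot: [0.583, -3.087, -0.0]
force: [-0.1, 0.3, 0.5]
grip_width: 0.0602
shift [-0.2  0.  56. ] turn [ 0.  -0.   0.1]
shift [-0.2  0.  56. ] turn [   0.     0.  -179.9]
q [-0.04  0.56 -0.03  0.98  0.   -0.41] ee [645.8  57.4  65. ] jaw now 111.4 t 2.5667
```

View pics/s1.png

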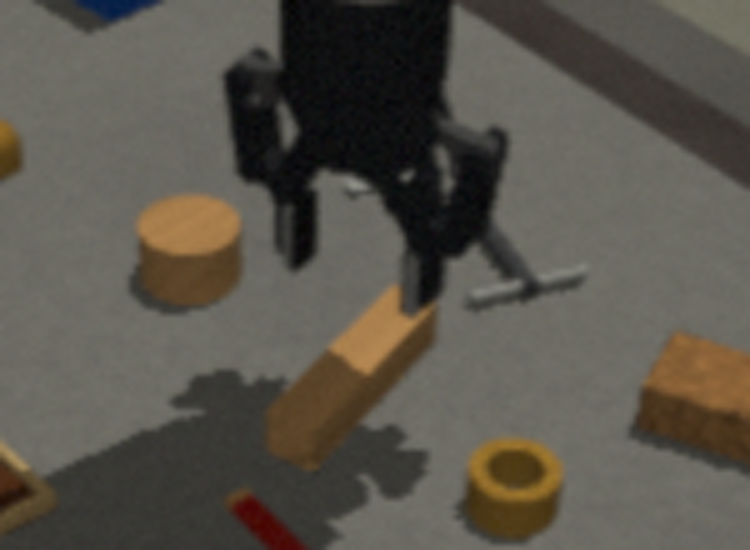

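View pics/t1.png

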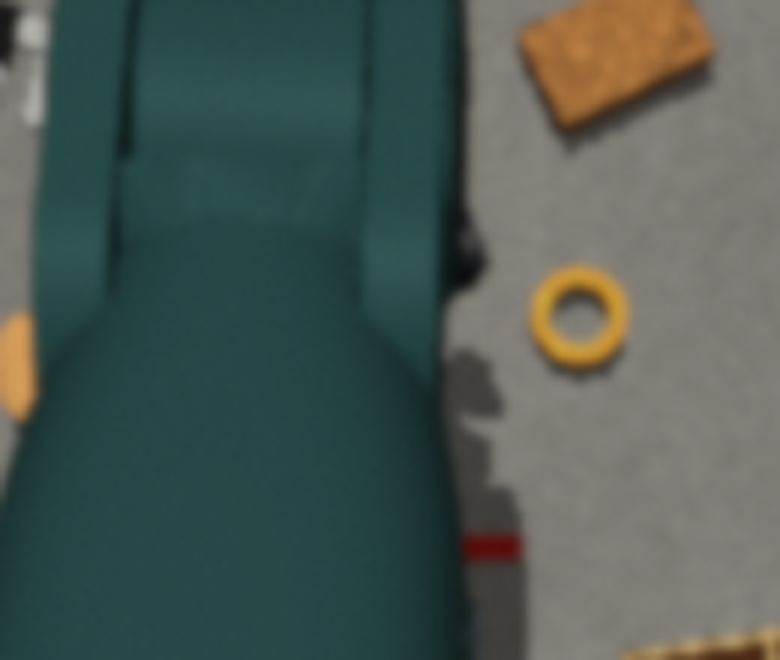

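The side view shows the tool above the blank with its fingers at crop (300,260) and (420,300), on either side of the bar. I descend and close.

```bash
python3 -m handwheel '[0,0,20,0,0,0,60, 0,0,40,0,0,0,60, 0,0,56,0,0,0,60, 0,0,56,0,0,0,60, 0,0,56,0,0,0,28, 0,0,56,0,0,0,20, 0,0,56,0,0,0,20, 0,0,56,0,0,0,20, 0,0,56,0,0,0,20, 0,0,56,0,0,0,20, 0,0,56,0,0,0,20]'; python3 -m handwheel '[0,0,-10,0,0,0,20, 0,0,-30,0,0,0,20, 0,0,-55,0,0,0,20, 0,0,-55,0,0,0,20, 0,0,-55,0,0,0,20]';  python3 - <<'E'
from h import *
plan([442,206,60],183.3)
s=grab("side")
crop(s,250,110,150,110,5,"s2.png")
E
```

```text
clock: 3.58
ee_pos: [0.6475, 0.0565, 0.0102]
tool_rot: [-0.581, 3.085, -0.001]
force: [-2.8, 0.1, 7.4]
grip_width: 0.0268
clock: 4.0
ee_pos: [0.6478, 0.0563, 0.0658]
tool_rot: [-0.58, 3.084, -0.001]
force: [0.1, -0.6, -1.0]
grip_width: 0.0269
shift [137.3 214.2   5. ] turn [ -0.2   0.1 -72. ]
shift [137.3 214.2   5. ] turn [1.00e-01 2.00e-01 1.08e+02]
q [-0.04  0.56 -0.03  0.98 -0.   -0.41] ee [647.8  56.3  65.8] jaw now 111.3 t 4.0
```

View pics/s2.png

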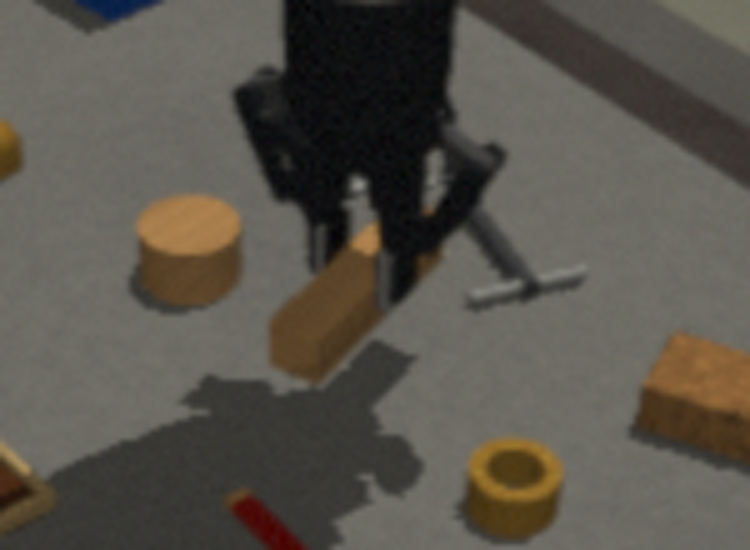

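The blank is held and lifted (jaw opening 26.9 mm). I carry it over the large compartment.

```bash
python3 -m handwheel '[9,14,-5,0,0,-6,20, 24,37,-10,0,0,-13,20, 40,62,-10,0,0,-20,20, 55,86,-10,0,0,-27,20, 71,110,-10,0,0,-34,20, 86,134,-10,0,0,-41,20, 102,159,-10,0,0,-48,20, 117,183,-10,0,0,-55,20, 128,200,-8,0,0,-62,20, 135,211,-5,0,0,-68,20, 137.3,214.2,0,0,0,-72,20, 137.3,214.2,0,0,0,-72,20]';python3 -m handwheel '[0,0,0,0,0,0,20, 0,0,0,0,0,0,20]';  python3 - <<'E'
from h import *
plan([442.4,206.5,14],183.3)
s=grab("side")
crop(s,160,100,150,130,5,"s3.png")
s=grab("top")
crop(s,180,180,150,110,5,"t3.png")
E
```

```text
clock: 5.05
ee_pos: [0.439, 0.2063, 0.0625]
tool_rot: [2.289, -2.15, -0.002]
force: [-0.4, -1.0, -0.6]
grip_width: 0.0266
clock: 5.22
ee_pos: [0.4412, 0.2058, 0.0633]
tool_rot: [2.282, -2.159, 0.0]
force: [0.2, -0.3, -0.3]
grip_width: 0.0264
shift [-0.7 -1.3 49.3] turn [ 0.  -0.  -0.1]
shift [-0.7 -1.3 49.3] turn [ -0.   -0.  179.9]
q [ 0.27  0.32 -0.46  0.79 -0.   -1.36] ee [441.2 205.8  63.3] jaw now -176.8 t 5.2167
```

View pics/s3.png

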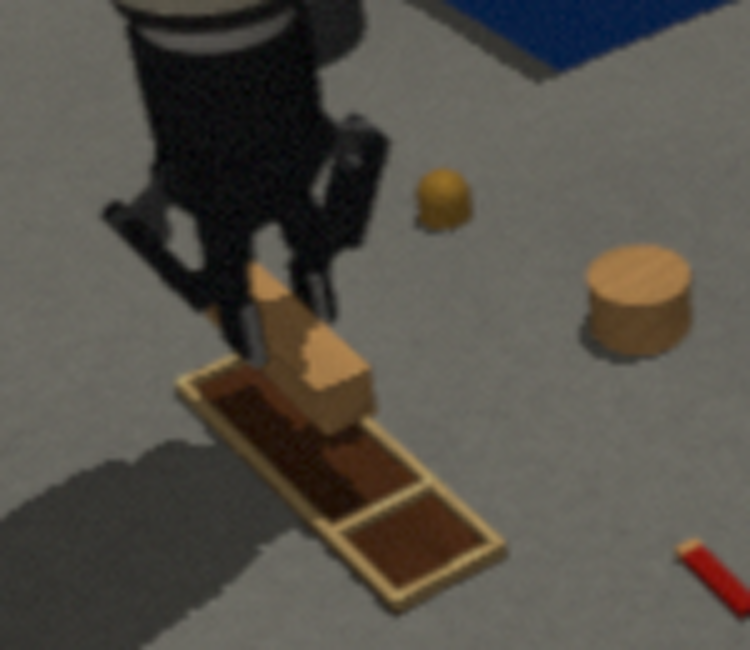

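View pics/t3.png

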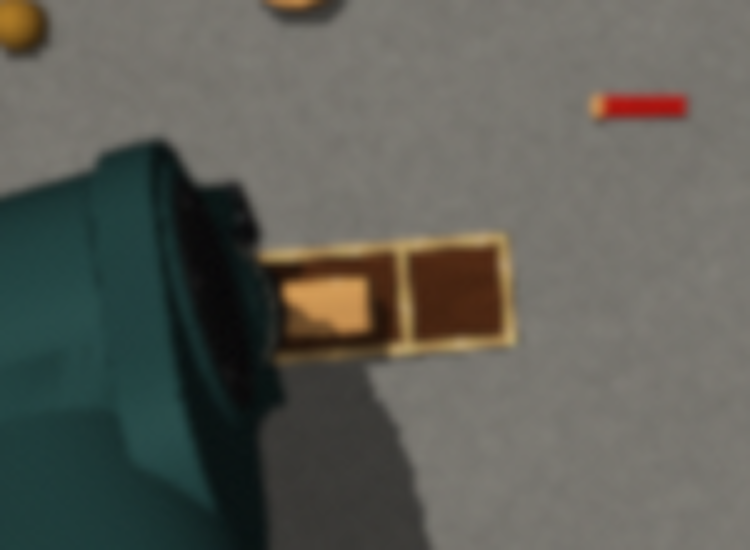

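The blank lies along the large compartment with its near end at about crop (370,305), clear of the divider at crop x=402. I lower it and release.

```bash
python3 -m handwheel '[-0.7,-1.3,15,0,0,0,20, -0.7,-1.3,32,0,0,0,20, -0.7,-1.3,42,0,0,0,20, -0.7,-1.3,46,0,0,0,20, -0.7,-1.3,49,0,0,0,20, -0.7,-1.3,49,0,0,0,20, -0.7,-1.3,49,0,0,0,20]'; python3 -m handwheel '[0,0,0,0,0,0,34, 0,0,0,0,0,0,40, 0,0,0,0,0,0,42, 0,0,0,0,0,0,42, 0,0,0,0,0,0,42, 0,0,-15,0,0,0,42, 0,0,-35,0,0,0,42, 0,0,-70,0,0,0,42, 0,0,-110,0,0,0,42, 0,0,-110,0,0,0,42, 0,0,-110,0,0,0,42]'; python3 - <<'E'
from h import *
plan([620,-364.5,100],0)
plan([620,-364.5,100],90)
E
```

```text
clock: 5.9
ee_pos: [0.4425, 0.2067, 0.0148]
tool_rot: [-2.284, 2.157, -0.001]
force: [0.7, -0.7, -0.8]
grip_width: 0.0266
clock: 6.82
ee_pos: [0.4432, 0.2071, 0.1262]
tool_rot: [-2.282, 2.154, -0.003]
force: [-0.5, 1.0, -0.7]
grip_width: 0.0417
shift [ 580.9 -143.3   26.2] turn [-1.000e-01 -3.000e-01 -1.767e+02]
shift [ 580.9 -143.3   26.2] turn [-0.2  0.1  3.3]
q [ 0.27  0.26 -0.35  0.96  0.   -1.36] ee [443.2 207.1 126.2] jaw now -176.7 t 6.8167
shift [ 580.9 -143.3   26.2] turn [-0.1  0.2 93.3]
shift [ 580.9 -143.3   26.2] turn [ -0.2  -0.1 -86.7]
q [ 0.27  0.26 -0.35  0.96  0.   -1.36] ee [443.2 207.1 126.2] jaw now -176.7 t 6.8167
```

```bash
python3 -m handwheel '[20,-5,-10,0,0,4,50, 58,-14,-15,0,0,8,50, 96,-24,-15,0,0,12,50, 134,-33,-15,0,0,17,50, 172,-42,-15,0,0,22,50, 210,-52,-15,0,0,27,50, 248,-61,-15,0,0,32,50, 286,-71,-15,0,0,37,50, 324,-80,-15,0,0,42,50, 362,-89,-15,0,0,48,50, 400,-99,-15,0,0,48,50, 438,-108,-15,0,0,48,50]'; python3 -m handwheel '[0,0,0,0,0,0,50, 0,0,0,0,0,0,50, 0,0,0,0,0,0,50]'; python3 - <<'E'
from h import *
plan([620,-364.5,75],135)
E
```

```text
clock: 7.82
ee_pos: [0.575, -0.2261, 0.1379]
tool_rot: [1.208, -2.899, -0.002]
force: [0.3, -0.2, -0.4]
grip_width: 0.0501
clock: 8.07
ee_pos: [0.5746, -0.2238, 0.1381]
tool_rot: [1.209, -2.898, -0.003]
force: [0.1, 0.2, 0.5]
grip_width: 0.0497
shift [  68.  -131.4   62.9] turn [ 0.1 -0.   0.3]
shift [  68.  -131.4   62.9] turn [   0.     0.2 -179.7]
q [-0.5   0.46  0.    1.12  0.   -1.29] ee [ 574.6 -223.8  138.1] jaw now 135.3 t 8.0667
```

```bash
python3 -m handwheel '[10,-20,8,0,0,0,50, 27,-52,25,0,0,0,50, 43,-84,43,0,0,0,50, 58,-112,55,0,0,0,50, 68,-131,63,0,0,0.3,50, 68,-131,63,0,0,0.3,50, 68,-131,63,0,0,0.3,50, 68,-131,63,0,0,0.3,50]'; python3 - <<'E'
from h import *
plan([620,-364.5,8],135)
s=grab("side")
crop(s,370,230,150,110,5,"s4.png")
s=grab("top")
crop(s,380,120,120,100,5,"t4.png")
E
```

```text
clock: 8.73
ee_pos: [0.6205, -0.363, 0.0765]
tool_rot: [1.205, -2.901, -0.001]
force: [-0.1, -1.3, 0.2]
grip_width: 0.0502
shift [ 1.4 -0.7 68.5] turn [0.  0.  0.1]
shift [ 1.4 -0.7 68.5] turn [-0.000e+00  1.000e-01 -1.799e+02]
q [-0.64  0.67  0.22  1.12  0.   -1.43] ee [ 620.5 -363.    76.5] jaw now 135.1 t 8.7333
```

View pics/s4.png

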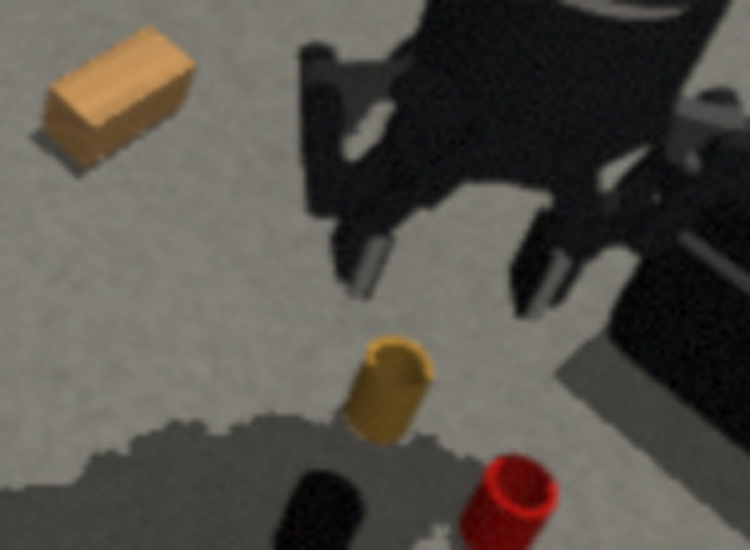

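View pics/t4.png

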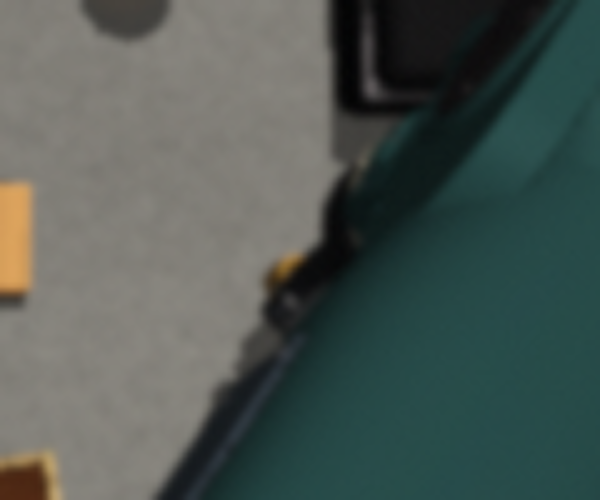

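```bash
python3 - <<'E'
from h import *
t=grab("top");s=grab("side")
print(proj(s,[.6205,-.363,.08]), "tips mid seen 459.2 291.3")
for z in(0,.05,.1,.15): print(z,onplane(t,449,139,z)[:2].round(3),onplane(t,455,55,z)[:2].round(3), onplane(s,370+610/5,230+330/5,z)[:2].round(3))
import math
for sg in(1,-1):
  a=math.radians(135); print(proj(s,[.6205+sg*.025*math.cos(a),-.363+sg*.025*math.sin(a),.08]))
E
```

```text
[456.88366552 286.79654376] tips mid seen 459.2 291.3
0 [ 0.724 -0.401] [ 0.967 -0.425] [ 0.722 -0.395]
0.05 [ 0.714 -0.386] [ 0.948 -0.409] [ 0.679 -0.405]
0.1 [ 0.705 -0.372] [ 0.93  -0.394] [ 0.637 -0.414]
0.15 [ 0.695 -0.357] [ 0.911 -0.379] [ 0.594 -0.424]
[442.18152672 284.97312243]
[471.68274568 288.63198816]
```

The side view shows the fingers straddling the ferrule (crop (390,390)), with the black and red tubes clear. I descend and grip.

```bash
python3 -m handwheel '[1.4,-0.7,25,0,0,0,50, 1.4,-0.7,50,0,0,0,50, 1.4,-0.7,67,0,0,0,50, 1.4,-0.7,67,0,0,0,50, 1.4,-0.7,67,0,0,0,36, 1.4,-0.7,67,0,0,0,26, 1.4,-0.7,67,0,0,0,15, 1.4,-0.7,67,0,0,0,15, 1.4,-0.7,67,0,0,0,15, 1.4,-0.7,67,0,0,0,15]'; python3 -m handwheel '[0,0,-10,0,0,0,15, 0,0,-30,0,0,0,15, 0,0,-65,0,0,0,15, 0,0,-90,0,0,0,15, 0,0,-90,0,0,0,15, 0,0,-90,0,0,0,15]';  python3 - <<'E'
from h import *
plan([448.3,103.6,80],183.3)
s=grab("side")
crop(s,370,210,150,110,5,"s5.png")
E
```

```text
clock: 9.77
ee_pos: [0.6209, -0.3666, 0.0112]
tool_rot: [-1.202, 2.901, -0.003]
force: [-0.6, 2.4, 7.3]
grip_width: 0.0222
clock: 10.27
ee_pos: [0.6209, -0.3668, 0.1019]
tool_rot: [-1.202, 2.9, -0.005]
force: [0.3, 0.5, -0.8]
grip_width: 0.0224
shift [-210.7  454.7   20.2] turn [ -0.2  -0.1 -48.3]
shift [-210.7  454.7   20.2] turn [-1.000e-01  3.000e-01  1.317e+02]
q [-0.65  0.65  0.26  1.17 -0.   -1.43] ee [ 620.9 -366.8  101.9] jaw now 135.0 t 10.2667
```

View pics/s5.png

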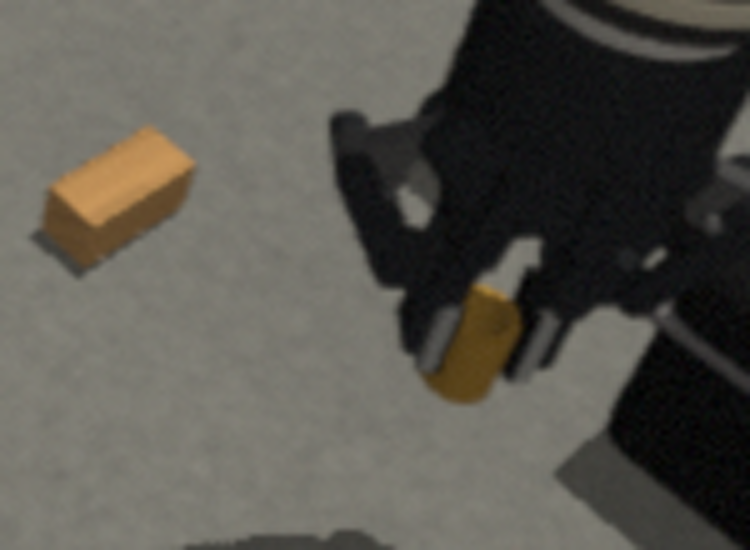

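The ferrule is held upright (22.4 mm). I carry it to the long tray's small compartment.

```bash
python3 -m handwheel '[-8,18,0,0,0,-4,15, -25,53,0,0,0,-8,15, -41,89,0,0,0,-12,15, -58,125,0,0,0,-17,15, -74,160,0,0,0,-22,15, -91,196,0,0,0,-27,15, -107,232,0,0,0,-32,15, -124,267,0,0,0,-37,15, -140,303,0,0,0,-42,15, -157,339,0,0,0,-48.3,15, -173,374,0,0,0,-48.3,15, -190,410,0,0,0,-48.3,15]'; python3 -m handwheel '[0,0,0,0,0,0,15, 0,0,0,0,0,0,15, 0,0,0,0,0,0,15]'; python3 - <<'E'
from h import *
plan([448.3,103.6,60],183.3)
E
```

```text
clock: 11.32
ee_pos: [0.4626, 0.0594, 0.0986]
tool_rot: [2.284, -2.155, -0.002]
force: [2.4, 0.0, -0.6]
grip_width: 0.0222
clock: 11.57
ee_pos: [0.4642, 0.058, 0.099]
tool_rot: [2.285, -2.155, -0.0]
force: [-0.4, 0.4, -1.4]
grip_width: 0.0223
shift [-46.5  13.2  39. ] turn [ 0.  -0.   0.1]
shift [-46.5  13.2  39. ] turn [   0.     0.  -179.9]
q [-0.05  0.25 -0.45  0.87 -0.   -1.68] ee [464.2  58.   99. ] jaw now -176.6 t 11.5667
```

```bash
python3 -m handwheel '[-14,4,10,0,0,0,15, -32,9,25,0,0,0,15, -46.5,13.2,39,0,0,0,15, -46.5,13.2,39,0,0,0,15, -46.5,13.2,39,0,0,0,15, -46.5,13.2,39,0,0,0,15]'; python3 - <<'E'
from h import *
plan([448.3,103.6,15],183.3)
s=grab("side")
crop(s,160,120,150,130,5,"s6.png")
s=grab("top")
crop(s,180,180,150,110,5,"t6.png")
E
```

```text
clock: 12.07
ee_pos: [0.4493, 0.1026, 0.0606]
tool_rot: [-2.284, 2.157, -0.001]
force: [-0.4, 0.2, 0.1]
grip_width: 0.0226
shift [-1.1  0.9 45.6] turn [-0. -0. -0.]
shift [-1.1  0.9 45.6] turn [ -0.   0. 180.]
q [ 0.05  0.28 -0.53  0.76 -0.   -1.58] ee [449.3 102.6  60.6] jaw now -176.7 t 12.0667
```

View pics/s6.png

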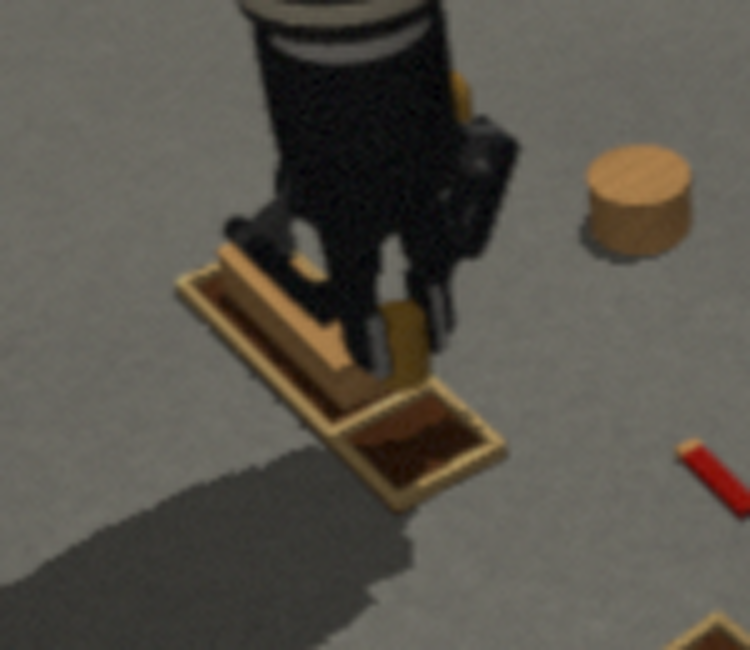

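View pics/t6.png

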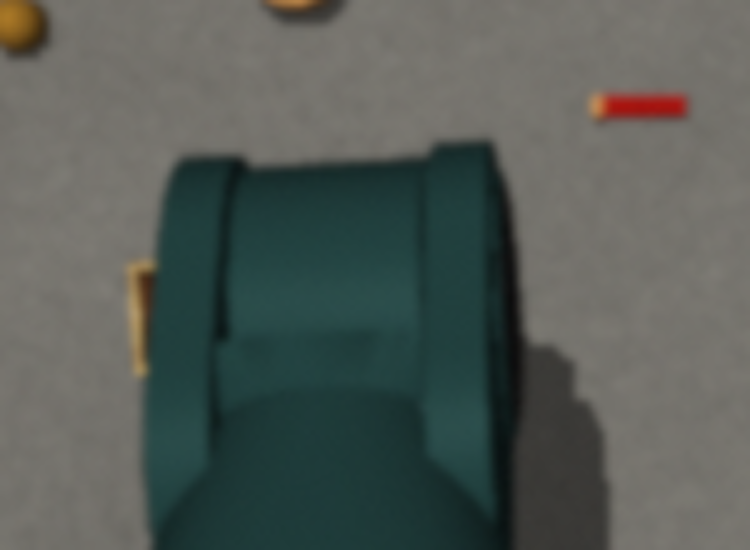

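The blank lies on the compartment floor with clear gaps to the lips, and the ferrule hangs over the small compartment at crop (405,350). I lower and release it.

```bash
python3 -m handwheel '[-1,1,15,0,0,0,15, -1,1,30,0,0,0,15, -1,1,39,0,0,0,15, -1,1,43,0,0,0,15, -1,1,45.5,0,0,0,15, -1,1,45.5,0,0,0,15, -1,1,45.5,0,0,0,15]'; python3 -m handwheel '[0,0,0,0,0,0,28, 0,0,0,0,0,0,34, 0,0,0,0,0,0,38, 0,0,0,0,0,0,38, 0,0,0,0,0,0,38, 0,0,-12,0,0,0,38, 0,0,-35,0,0,0,38, 0,0,-70,0,0,0,50, 0,0,-110,0,0,0,75, 0,0,-110,0,0,0,75, 0,0,-110,0,0,0,80]'; python3 - <<'E'
from h import *
plan([636.5,192.5,80],183.3)
E
```

```text
clock: 12.75
ee_pos: [0.448, 0.1043, 0.0155]
tool_rot: [-2.284, 2.156, -0.001]
force: [0.1, -0.2, 0.4]
grip_width: 0.0222
clock: 13.67
ee_pos: [0.4487, 0.1047, 0.1266]
tool_rot: [-2.283, 2.154, -0.004]
force: [-0.0, -0.4, -0.7]
grip_width: 0.0804
shift [ -76.8 -192.4   47.4] turn [-0.2 -0.   0. ]
shift [ -76.8 -192.4   47.4] turn [   0.    -0.4 -180. ]
q [ 0.05  0.21 -0.42  0.94 -0.   -1.58] ee [448.7 104.7 126.6] jaw now -176.7 t 13.6667
```

```bash
python3 -m handwheel '[-7,-18,0,0,0,0,82, -22,-56,5,0,0,0,82, -37,-93,15,0,0,0,82, -52,-131,25,0,0,0,82, -66,-167,32,0,0,0,82, -77,-192.4,37,0,0,0,82, -77,-192.4,47,0,0,0,82, -77,-192.4,47,0,0,0,82, -77,-192.4,47,0,0,0,82, -77,-192.4,47,0,0,0,82]'; python3 - <<'E'
from h import *
plan([636.5,192.5,7],183.3)
s=grab("side")
crop(s,180,90,150,130,5,"s7.png")
s=grab("top")
crop(s,180,180,150,110,5,"t7.png")
E
```

```text
clock: 14.5
ee_pos: [0.6341, 0.1922, 0.0778]
tool_rot: [2.284, -2.156, -0.001]
force: [0.3, 0.7, 0.3]
grip_width: 0.0818
shift [-0.1 -2.5 70.8] turn [ 0.1 -0.   0. ]
shift [-0.1 -2.5 70.8] turn [ 0.0e+00  1.0e-01 -1.8e+02]
q [ 0.17  0.57  0.03  1.03 -0.   -1.46] ee [634.1 192.2  77.8] jaw now -176.7 t 14.5
```

View pics/s7.png

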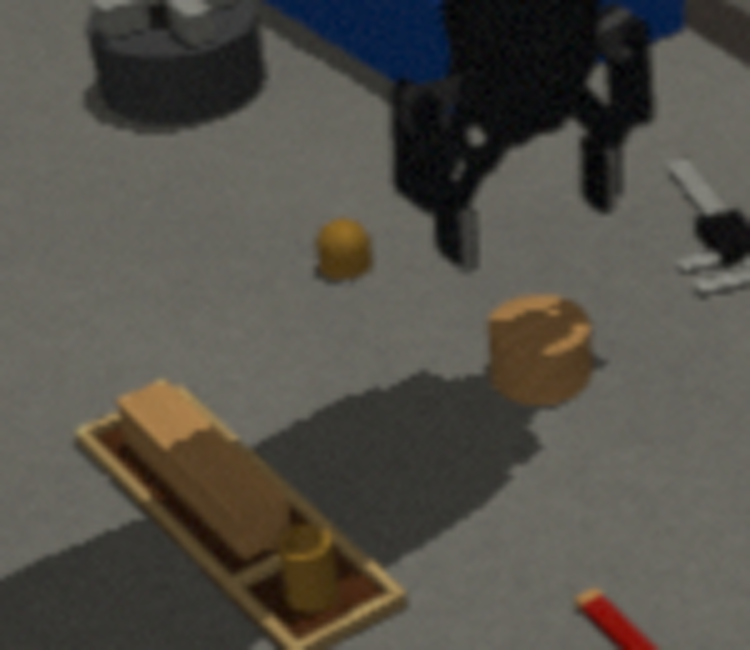

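View pics/t7.png

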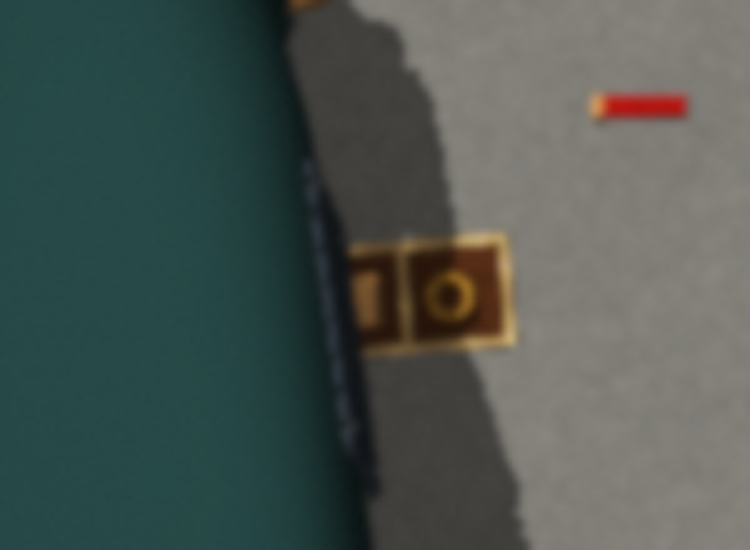

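The ferrule stands upright in the small compartment (top crop (451,297)), off the lips. The jaws straddle the disc, so I descend.

```bash
python3 -m handwheel '[0,-2.5,20,0,0,0,82, 0,-2.5,45,0,0,0,82, 0,-2.5,62,0,0,0,82, 0,-2.5,70.5,0,0,0,82, 0,-2.5,70.5,0,0,0,82, 0,-2.5,70.5,0,0,0,65, 0,-2.5,70.5,0,0,0,50, 0,-2.5,70.5,0,0,0,48, 0,-2.5,70.5,0,0,0,48, 0,-2.5,70.5,0,0,0,48, 0,-2.5,70.5,0,0,0,48]'; python3 -m handwheel '[0,0,-10,0,0,0,48, 0,0,-30,0,0,0,48, 0,0,-65,0,0,0,48, 0,0,-95,0,0,0,48, 0,0,-95,0,0,0,48, 0,0,-95,0,0,0,48]';  python3 - <<'E'
from h import *
import math
a=math.radians(278); c=np.array([467,-155.5]);d=np.array([math.cos(a),math.sin(a)])
print("large",c+33.5*d,"small",c-44.5*d)
plan([*(c+33.5*d),80],188)
s=grab("side")
crop(s,180,90,150,130,5,"s8.png")
E
```

```text
clock: 15.52
ee_pos: [0.6383, 0.1929, 0.0092]
tool_rot: [-2.283, 2.155, -0.002]
force: [-2.6, -0.5, 7.6]
grip_width: 0.0542
clock: 16.02
ee_pos: [0.6388, 0.193, 0.1051]
tool_rot: [-2.282, 2.154, -0.004]
force: [-0.0, -0.5, -1.4]
grip_width: 0.0546
large [ 471.66229888 -188.6739803 ] small [ 460.80679701 -111.43307094]
shift [371.4 189.1  24.1] turn [-0.3  0.  -4.7]
shift [371.4 189.1  24.1] turn [  0.    0.4 175.3]
q [ 0.17  0.56  0.09  1.09 -0.   -1.46] ee [638.8 193.  105.1] jaw now -176.7 t 16.0167
```

View pics/s8.png

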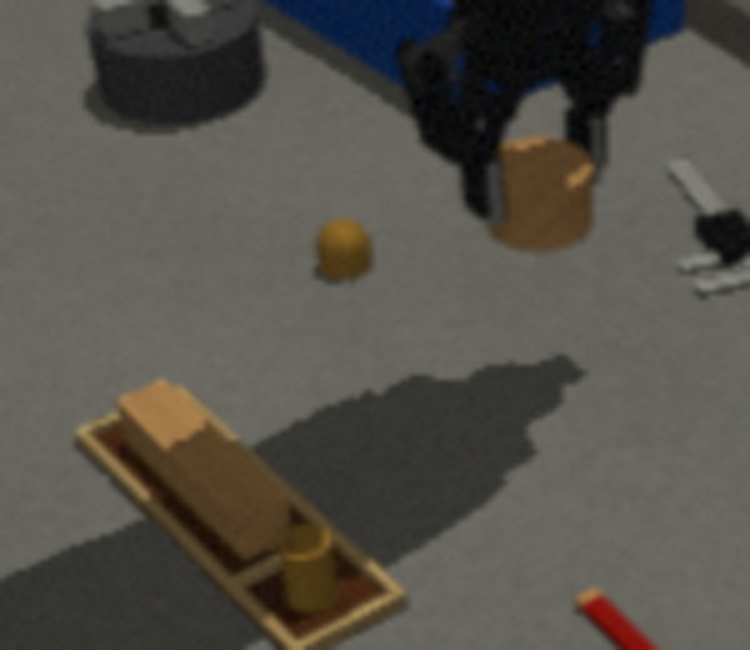

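The disc is held flat. I carry it to the short tray's large compartment.

```bash
python3 -m handwheel '[17,9,0,0,0,-1,48, 51,26,0,0,0,-2,48, 85,43,0,0,0,-3,48, 119,61,0,0,0,-4,48, 153,78,0,0,0,-4.7,48, 187,95,0,0,0,-4.7,48, 221,113,0,0,0,-4.7,48, 255,130,0,0,0,-4.7,48, 289,147,5,0,0,-4.7,48, 323,164,10,0,0,-4.7,48, 352,179,15,0,0,-4.7,48, 371,189,20,0,0,-4.7,48]'; python3 -m handwheel '[0,0,10,0,0,0,48, 0,0,20,0,0,0,48, 0,0,20,0,0,0,48, 0,0,20,0,0,0,48]'; python3 - <<'E'
from h import *
plan([471.7,-188.7,13.2],188)
s=grab("side")
crop(s,250,200,150,130,5,"s9.png")
s=grab("top")
crop(s,310,180,150,110,5,"t9.png")
E
```

```text
clock: 17.07
ee_pos: [0.4684, -0.1906, 0.0813]
tool_rot: [2.369, -2.062, -0.002]
force: [0.7, 0.4, -0.8]
grip_width: 0.0541
clock: 17.4
ee_pos: [0.4696, -0.1881, 0.0616]
tool_rot: [2.371, -2.061, -0.003]
force: [-0.3, 0.3, -0.7]
grip_width: 0.0544
shift [ 0.9 -2.1 48.4] turn [0.1 0.1 0. ]
shift [ 0.9 -2.1 48.4] turn [-1.0e-01  2.0e-01 -1.8e+02]
q [-0.54  0.35 -0.42  0.81  0.   -2.25] ee [ 469.6 -188.1   61.6] jaw now -172.0 t 17.4
```

View pics/s9.png

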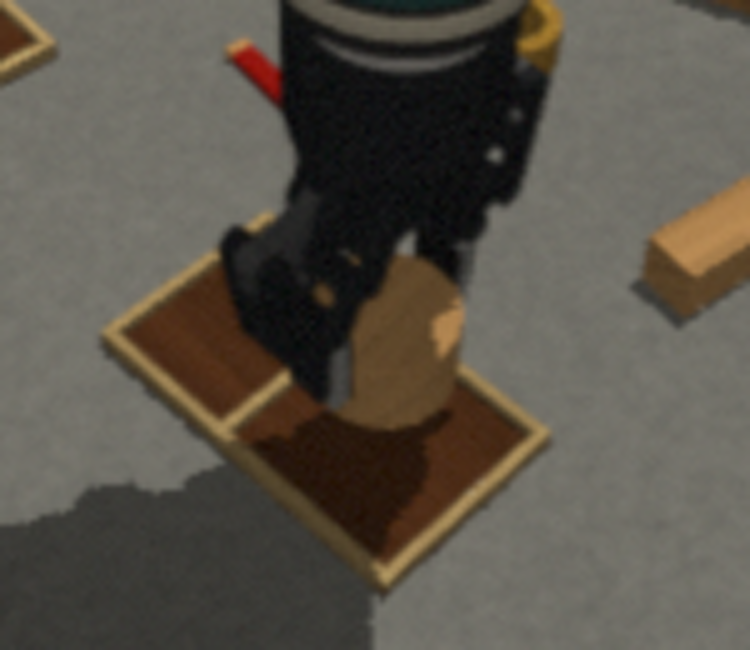

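View pics/t9.png

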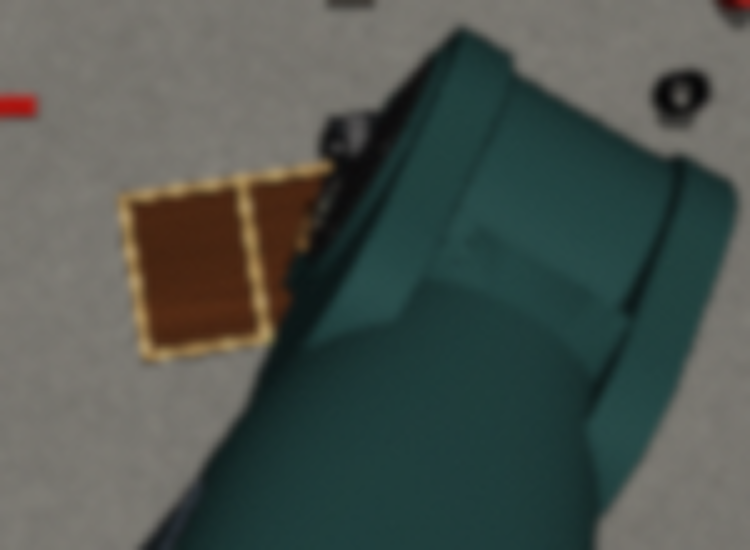

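The disc hangs over the large compartment at side crop (400,350), with the divider to its left. I lower and release it.

```bash
python3 -m handwheel '[1,-2,15,0,0,0,48, 1,-2,32,0,0,0,48, 1,-2,42,0,0,0,48, 1,-2,46,0,0,0,48, 1,-2,48,0,0,0,48, 1,-2,48,0,0,0,48, 1,-2,48,0,0,0,48]'; python3 -m handwheel '[0,0,0,0,0,0,60, 0,0,0,0,0,0,66, 0,0,0,0,0,0,70, 0,0,0,0,0,0,70, 0,0,0,0,0,0,70, 0,0,-12,0,0,0,70, 0,0,-35,0,0,0,70, 0,0,-70,0,0,0,70, 0,0,-100,0,0,0,70, 0,0,-100,0,0,0,70, 0,0,-100,0,0,0,70]'; python3 - <<'E'
from h import *
plan([659.2,-51.5,70],188)
s=grab("side")
crop(s,250,200,150,130,5,"s10.png")
E
```

```text
clock: 18.08
ee_pos: [0.4728, -0.1894, 0.015]
tool_rot: [-2.371, 2.06, -0.001]
force: [-0.6, 0.5, -0.2]
grip_width: 0.0544
clock: 19.0
ee_pos: [0.4733, -0.1897, 0.1156]
tool_rot: [-2.371, 2.06, -0.005]
force: [-0.2, -0.4, -0.3]
grip_width: 0.0698
shift [-111.  -203.3   45.9] turn [-0.1 -0.1  0. ]
shift [-111.  -203.3   45.9] turn [   0.2   -0.2 -180. ]
q [-0.54  0.3  -0.32  0.94  0.   -2.25] ee [ 473.3 -189.7  115.6] jaw now -172.0 t 19.0
```

View pics/s10.png

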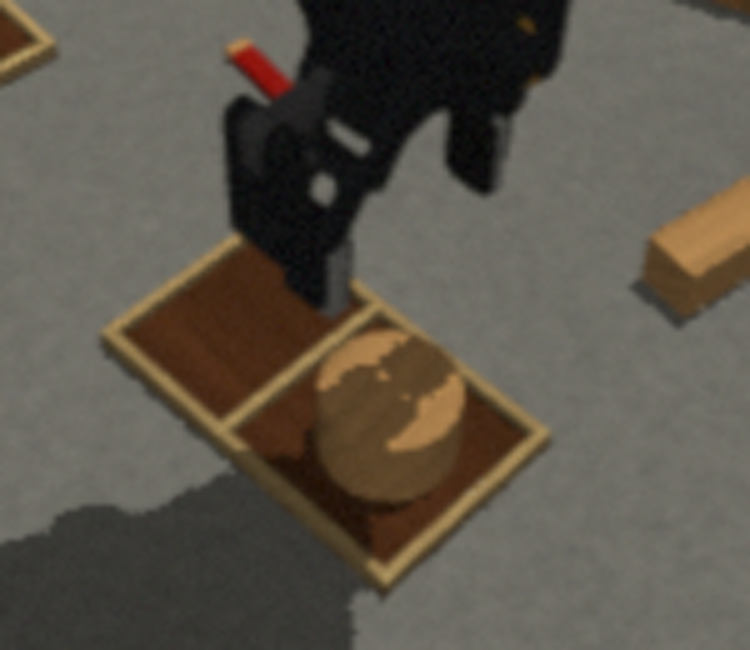

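The disc sits flat on the floor of the large compartment. Next is the ring.

```bash
python3 -m handwheel '[-10,-18,0,0,0,0,68, -29,-53,5,0,0,0,68, -48,-88,15,0,0,0,68, -67,-123,25,0,0,0,68, -86,-158,35,0,0,0,68, -102,-187,42,0,0,0,68, -111,-203,46,0,0,0,68, -111,-203,46,0,0,0,68, -111,-203,46,0,0,0,68, -111,-203,46,0,0,0,68]'; python3 - <<'E'
from h import *
plan([659.2,-51.5,4.5],188)
s=grab("side")
crop(s,270,130,150,130,5,"s11.png")
E
```

```text
clock: 19.88
ee_pos: [0.657, -0.0513, 0.0673]
tool_rot: [2.37, -2.06, -0.002]
force: [-0.7, 0.0, 0.0]
grip_width: 0.0682
shift [ 0.6 -2.3 62.8] turn [0.1 0.  0. ]
shift [ 0.6 -2.3 62.8] turn [  -0.     0.2 -180. ]
q [-0.2   0.57  0.01  1.01 -0.   -1.91] ee [657.  -51.3  67.3] jaw now -172.0 t 19.8833
```

View pics/s11.png

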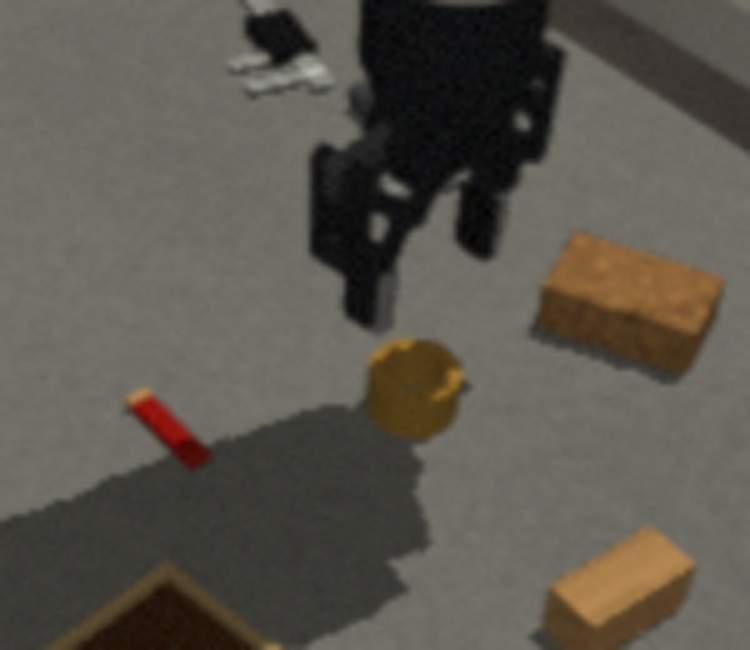

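The jaws straddle the ring (crop (413,390)). I descend and grip.

```bash
python3 -m handwheel '[0.6,-2.3,20,0,0,0,68, 0.6,-2.3,42,0,0,0,68, 0.6,-2.3,56,0,0,0,68, 0.6,-2.3,62.5,0,0,0,68, 0.6,-2.3,62.5,0,0,0,60, 0.6,-2.3,62.5,0,0,0,48, 0.6,-2.3,62.5,0,0,0,36, 0.6,-2.3,62.5,0,0,0,36, 0.6,-2.3,62.5,0,0,0,36, 0.6,-2.3,62.5,0,0,0,36, 0.6,-2.3,62.5,0,0,0,36]'; python3 -m handwheel '[0,0,-10,0,0,0,36, 0,0,-30,0,0,0,36, 0,0,-60,0,0,0,36, 0,0,-80,0,0,0,36, 0,0,-80,0,0,0,36, 0,0,-80,0,0,0,36]';  python3 - <<'E'
from h import *
plan([460.8,-111.4,60],188)
s=grab("side")
crop(s,270,110,150,130,5,"s12.png")
E
```

```text
clock: 20.85
ee_pos: [0.6609, -0.0517, 0.0072]
tool_rot: [-2.371, 2.061, -0.003]
force: [-2.0, -1.8, 6.9]
grip_width: 0.0423
clock: 21.35
ee_pos: [0.6611, -0.0514, 0.0876]
tool_rot: [-2.37, 2.06, -0.004]
force: [-0.4, 0.1, -2.2]
grip_width: 0.042
shift [ 31.4 206.8  27. ] turn [-0.2 -0.   0. ]
shift [ 31.4 206.8  27. ] turn [ 1.0e-01 -2.0e-01 -1.8e+02]
q [-0.2   0.56  0.05  1.05  0.   -1.91] ee [661.1 -51.4  87.6] jaw now -172.0 t 21.35
```

View pics/s12.png

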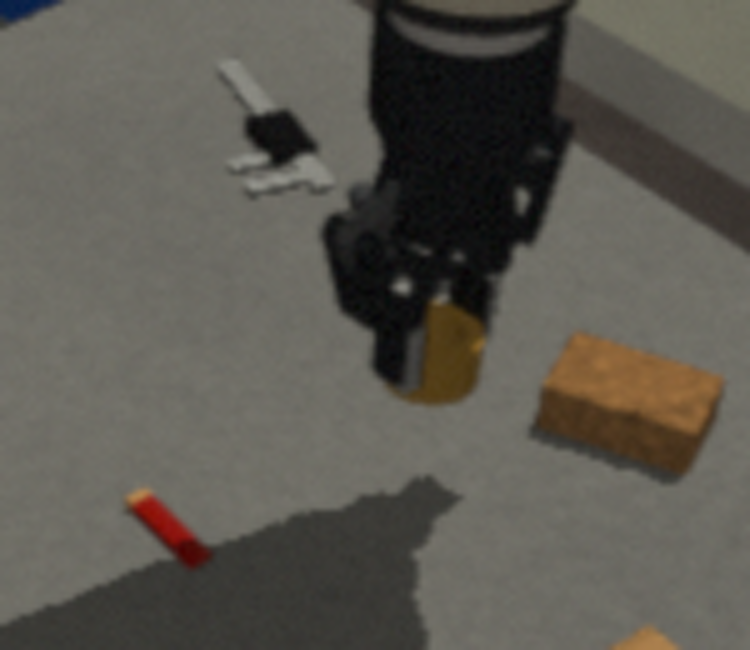

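```bash
python3 -m handwheel '[3,17,0,0,0,0,36, 8,55,0,0,0,0,36, 14,93,0,0,0,0,36, 20,131,5,0,0,0,36, 26,169,10,0,0,0,36, 30,195,18,0,0,0,36, 31.4,206.8,27,0,0,0,36, 31.4,206.8,27,0,0,0,36, 31.4,206.8,27,0,0,0,36, 31.4,206.8,27,0,0,0,36]'; python3 - <<'E'
from h import *
plan([460.8,-111.4,11.2],188)
s=grab("side")
crop(s,250,180,150,130,5,"s13.png")
E
```

```text
clock: 22.23
ee_pos: [0.4607, -0.1112, 0.0589]
tool_rot: [-2.371, 2.06, -0.0]
force: [1.1, 0.7, -2.0]
grip_width: 0.0423
shift [ 0.2 -0.  47.7] turn [-0.  0.  0.]
shift [ 0.2 -0.  47.7] turn [  -0.   -0. -180.]
q [-0.41  0.3  -0.5   0.77  0.   -2.12] ee [ 460.7 -111.2   58.9] jaw now -172.0 t 22.2333
```

View pics/s13.png

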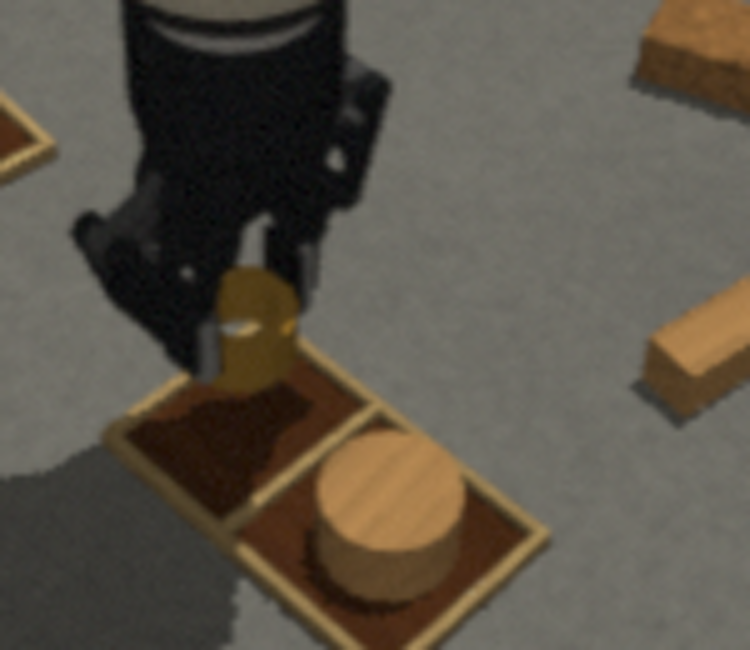

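The ring hangs over the small compartment at crop (257,330), and the disc lies flat at (390,510). I lower and release the ring.

```bash
python3 -m handwheel '[0,0,15,0,0,0,36, 0,0,30,0,0,0,36, 0,0,40,0,0,0,36, 0,0,44,0,0,0,36, 0,0,47,0,0,0,36, 0,0,47,0,0,0,36, 0,0,47,0,0,0,36]'; python3 -m handwheel '[0,0,0,0,0,0,48, 0,0,0,0,0,0,54, 0,0,0,0,0,0,56, 0,0,0,0,0,0,56, 0,0,0,0,0,0,56, 0,0,-12,0,0,0,56, 0,0,-35,0,0,0,56, 0,0,-70,0,0,0,56, 0,0,-105,0,0,0,56, 0,0,-140,0,0,0,56, 0,0,-160,0,0,0,56, 0,0,-160,0,0,0,56]'; python3 - <<'E'
from h import *
plan([350,-20,230],188)
s=grab("side")
crop(s,250,180,150,130,5,"s14.png")
E
```

```text
clock: 22.87
ee_pos: [0.4604, -0.1113, 0.0122]
tool_rot: [-2.372, 2.06, -0.001]
force: [-0.3, -0.3, -1.7]
grip_width: 0.0426
clock: 23.87
ee_pos: [0.4616, -0.1119, 0.1759]
tool_rot: [-2.37, 2.059, -0.009]
force: [0.9, 0.1, 0.3]
grip_width: 0.056
shift [-106.4   97.4  -55. ] turn [-0.3 -0.2  0. ]
shift [-106.4   97.4  -55. ] turn [   0.3   -0.5 -180. ]
q [-0.41  0.2  -0.29  1.08 -0.   -2.12] ee [ 461.6 -111.9  175.9] jaw now -172.0 t 23.8667
```

View pics/s14.png

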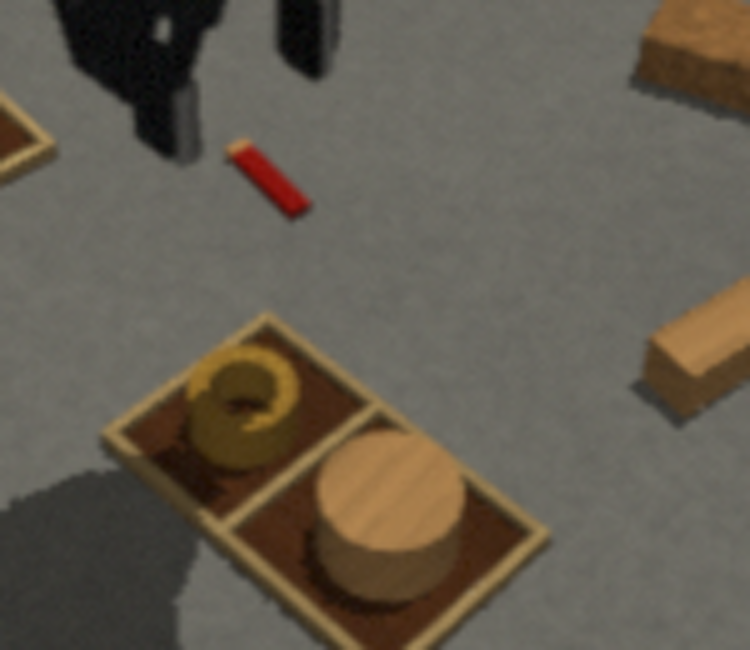

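Ring is flat in the small compartment. I move the arm aside for a final top view of both trays.

```bash
python3 -m handwheel '[30,0,-5,0,0,0,56, 70,0,-15,0,0,0,56, 110,0,-25,0,0,0,56, 150,0,-30,0,0,0,56, 190,0,-30,0,0,0,56, 230,0,-30,0,0,0,56, 260,0,-30,0,0,0,56, 260,0,-30,0,0,0,56, 260,0,-30,0,0,0,56, 260,0,-30,0,0,0,56]'; python3 - <<'E'
from h import *
t=grab("top");s=grab("side")
crop(t,170,130,260,140,3,"t15.png");crop(s,160,100,260,200,3,"s15.png")
E
python3 meas.py | grep -E "cap|short_blank"
```

```text
clock: 24.75
ee_pos: [0.4958, -0.3681, 0.2007]
tool_rot: [-2.371, 2.061, 0.003]
force: [-1.0, 0.1, 0.1]
grip_width: 0.0565
top short_blank [380.5 167.1] xy mm [ 643.9 -203.1] sizes [np.float64(35.7), np.float64(67.4)] long-axis deg 178.9 dbl area mm2 294
top cap [182.4 183.9] xy mm [602.6 348.3] sizes [np.float64(33.5), np.float64(36.0)] long-axis deg 89.4 dbl area mm2 127
side short_blank [393.1 248.4] xy mm [ 642.3 -202. ] sizes [np.float64(48.5), np.float64(87.0)] long-axis deg 0.3 dbl area mm2 548
side cap [248.3 139.3] xy mm [599.2 342.6] sizes [np.float64(34.6), np.float64(70.2)] long-axis deg 64.9 dbl area mm2 128
```

View pics/t15.png

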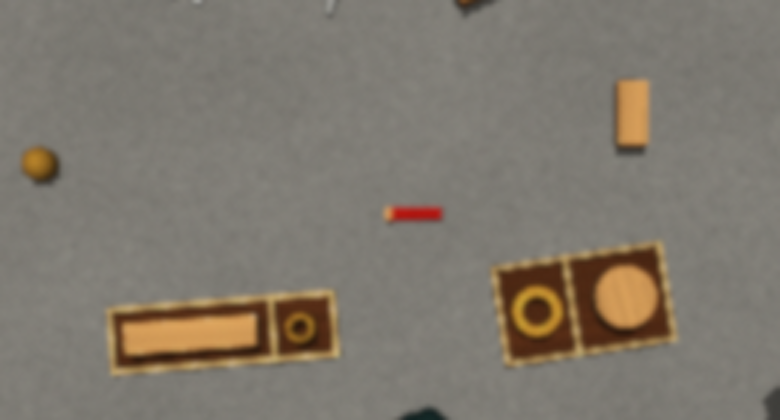

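View pics/s15.png

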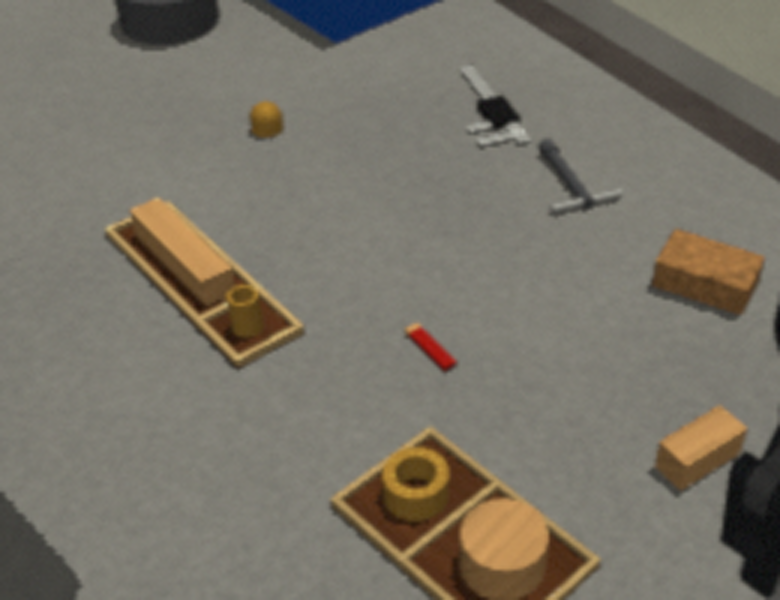

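Both trays show all four parts with dark floor visible around each one. The cap and short blank have not moved, so I hand in.

```bash
python3 -c "
from station import arm
print(arm.finish_job())"
```

```text
the job is handed in; nothing more can be done
None
```

Both kits are made up and handed in, at about 25 s on the robot's clock. I placed the parts in the order asked: long blank, ferrule, disc, ring.

- **Placement:** the last top and side views show the blank lying along the long tray's large compartment and the brass ferrule upright in its small one. The disc and the ring lie flat in the short tray's large and small compartments. Dark floor shows around every part, so none appears to rest on a lip. That is judged by eye from the pictures and from the release heights, about 4–6 mm above each grasp height against a 4 mm floor.
- **Parts left alone:** the short blank and the cap measured within 0.1 mm of where they were at the start in each view.
- **Forces and clearance:** the highest force reading at the end of any move was about 8 N. The gripper was 0.2 m above the bench, touching nothing, when I handed in.
- **Disagreements:** the two cameras differed by about 1–5 mm on the parts and about 1–4 mm on the tray centres. The gripper read 1–2 mm under the true part widths. Both were within the compartment clearances.

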